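# Hold the digestion block's guard open at 60 degrees

## Task

I need both hands in the digestion block to change the vials: draw the slide bolt beside the grip of its clear guard until you feel it come up against its stop, then raise the guard to 60 degrees from shut and keep holding it there. Don't pull the guard against the bolt and never let it drop, because nothing but you keeps it up; finish still holding it steady, with the bolt drawn. Leave the glassware and the other things on the bench where they stand.

Things in the scene. Friction and masses are not known exactly. Their poses are not given: they have to be found in the camera images.
- reactor: digestion block (vial heater): white bench instrument fixed to the bench, 340 mm deep (its x), 240 wide (its y), 133 high at the back. Origin under the centre of its footprint, z up, front with sloping key panel to its -x. From its x = -100 mm back it has a flat deck 85 mm above the bench; the clear guard covers the deck's rear, in front of it are its grip (middle) and the bolt (+y side)
- hood: the clear guard with all it carries: thin-walled plastic hood, 0.36 to 0.59 kg, 190 mm deep, 200 wide, 47 high, open below and behind, hinged along its top rear edge. Origin in the middle of the hinge axis; axes as the digestion block's when shut (it then reaches 190 mm to -x, its top 2 mm above and its rim 45 mm below the hinge axis) and turning with it
- guard (a joint): opening angle of the guard, rad: 0 shut, 1.047 = 60 degrees, stop at 1.85. Its front edge with the grip rises and swings back (to the digestion block's +x) as it opens. It turns freely, without stay or spring, and falls shut by its weight unless held (at 60 degrees 1 to 2 N at the grip)
- guard_hinge (a point): fixed point in the middle of the guard's hinge axis, which runs along the digestion block's y, 150 mm behind its centre and 133 mm above the bench
- guard_grip (a point): middle of the black grip, a block 22 mm wide (y), 18 thick (z when shut), 45 long (x) jutting forward from the top middle of the guard's front wall; the point is 26 mm ahead of the wall. Shut, it is 216 mm ahead of and 10 below the hinge axis, 123 above the bench. It moves with the guard; pinched by its two upright sides (along y) it can turn between the pads. Free beside it: 40 mm each side
- bolt (a joint): travel of the slide bolt, m: 0 to 0.004 as found (its bar reaches over a lug at the foot of the guard's front wall and keeps the guard shut), clear of the lug from 0.015, 0.024 fully drawn against its stop. It slides to the digestion block's +y (outwards, away from the grip), rubs with about 2 N, has no spring and stays where it is put
- slide_bolt: the slide bolt: flat steel bar 10 x 68 x 8 mm along y, its middle 16 mm above the deck, with the upright pin and ball; origin in the bar below the ball, 32 mm below the ball's centre, axes as the digestion block's
- bolt_knob (a point): centre of the black ball, 15 mm across, on the bolt's upright pin (10 mm across); 133 mm above the bench, 48 above the deck; at bolt 0 it is 68 mm ahead (-x) and 84 to the +y side of the digestion block's centre, 28 mm ahead of the guard's front wall; it moves with the bolt. The pin stands free above the bolt's two guides, which are 23 mm high above the deck
- reagent_bottle: amber glass reagent bottle with black cap, 72 mm across, 165 mm tall, bystander; origin under its centre
- beaker: clear glass beaker, 72 mm across, 95 mm tall, bystander; origin under its centre
- stopper: brick-red rubber stopper, 30 mm across, 28 mm tall, standing on the deck's -y end, bystander; origin under its centre
- vial_rack: white plastic vial rack 70 x 200 x 98 mm with capped vials, bystander; origin under its centre, long side along its y
- cartridge_box: closed white carton of filter cartridges 160 x 230 x 45 mm, bystander; origin under its centre
- pressure_gauge: round steel dial gauge lying face up, 100 mm across, 34 mm tall, brass stem to its -x, bystander; origin under its centre
- tweezers: steel tweezers lying flat on the carton, 140 mm long along its x, 6 mm high, bystander; origin under its middle

How it is judged:
On the way, in this order (a step that is already met when the one before it is completed fails the run):
1. the bolt is drawn to its stop (20 mm or more of its 24 mm) while the guard is still shut (value of joint bolt above 0.02 m and value of joint guard below 0.06 rad), for 0.1 s.
2. the guard is at 60 degrees, within 6, in the fingers' hold (value of joint guard between 0.942478 and 1.15192 rad and contact force between the fingers and hood above 0.4 N), for 0.3 s.
At the end, for the whole second after the job is handed in: the fingers hold the guard (contact force above 0.4 N, nothing else touching it) still at 60 degrees, within 6 either way, its grip more than 0.29 m above the bench, and the bolt is drawn at least 20 of its 24 mm (all of step 2 and value of joint bolt above 0.02 m and velocity of joint guard between -0.08 and 0.08 rad/s and height (world z) of guard_grip above 0.29 m and contact force between hood and reagent_bottle below 0.05 N and contact force between hood and beaker below 0.05 N and contact force between hood and stopper below 0.05 N and contact force between hood and vial_rack below 0.05 N and contact force between hood and cartridge_box below 0.05 N and contact force between hood and pressure_gauge below 0.05 N and contact force between hood and tweezers below 0.05 N); the arm keeps its last pose, push and grip.
It fails at once if the guard is pulled against the bolt (more than 15 N between them) (contact force between hood and slide_bolt above 15 N).
It fails at once if the guard is let drop (closing faster than 1.5 rad/s) (velocity of joint guard below -1.5 rad/s).
It fails at once if a bystander is shifted more than 25 mm or tipped over (distance of any of reagent_bottle, beaker, stopper, vial_rack, cartridge_box, pressure_gauge, tweezers from where it was at the start of the episode above 0.025 m or angle between any of reagent_bottle, beaker, stopper, vial_rack, cartridge_box, pressure_gauge, tweezers's own z axis and vertical above 0.4 rad).
It also fails if it takes over 51 s, if anything falls off the work surface, if the arm or the gripper's body presses on something with over 40 N, if the wrist force passes 120 N, or if a joint passes its speed limit or range.

## Robot

A 6-joint arm with a two-finger parallel gripper is mounted at the origin on the work surface. World frame = base frame: x ahead of the robot, y to its left, z up, the work surface at z = 0. Lengths are in m, angles in rad, forces in N, time in s.
With the tool pointing down it reaches from about 0.35 to 0.975 m from the base axis. Payload 4.9 kg.
Tool frame: the origin (TCP) lies at the very end of the fingers, on their centre line; the grasp point (between the pads) lies 19 mm behind it (pinch_z is the distance from the TCP to the grasp point, in m); z points along the fingers, y is the line along which they close (so a half turn about z gives the same grasp; the last joint's range is limited). The gripper opens to 85 mm and grips with 20 to 120 N. Pads are 22 mm wide; open, the fingers measure 114 mm over their backs; the gripper's body (76 mm by 85 mm) begins 54 mm behind the grasp point. The pads swing forward as they close: fully open they stand 13 mm farther back than shut.
Start: joints at [1.02, 0.053, 1.613, -0, 1.476, -0.119], TCP at [0.262, 0.568, 0.231] pointing down, gripper open.
Joint ranges: [-3.01, 3.01], [-1.01, 2.22], [0.06, 2.58], [-1.02, 4.17], [0.09, 2.62], [-3.14, 3.14]. Speed limits (rad/s): [2.57, 2.57, 3.14, 3.14, 3.14, 3.14].

## Interface

Orientations are given as a unit quaternion [w, x, y, z].
In Python, from plant import * gives the robot as it stands. The module is installed in compiled form; this text tells all that it offers.
- The arm moves only by the tool play_rows, never from a script. Its arguments are lists of equal length, an entry for each row: "linear": the shift along the world's x, y, z in m, a list of three; "turn": the turn about the world's z in degrees. A call has 1 to 8 rows; each row shifts and turns the commanded pose from where the row before left it; what a row does not reach is not made up. A row lasts 1/8 s, in which the tool goes at most 62.5 mm and 10.7 degrees, less where a joint would pass 70% of its speed; a pose out of reach is approached as far as the arm can. A call is refused whole if a number of a shift passes 0.0625 or a number of a turn 10.7, either way. A call with a gripper value outside its range is refused whole. "hand" is the finger opening in m, from 0 to 0.0854, set as the call begins (left out, the last holds). The fingers move at their own pace and stop on an object; the grip force is fixed at half the most. Time passes only in rows, so rows that do not move let the fingers close. It gives the time, the measured TCP pose, the force, the opening and the grip force at its end, in the units of the state.
- state(): the state, without advancing time (a new reading comes with each control period).
- grab_frame(name): name is "scene" or "top" or "wrist"; returns the picture (420x560x3 uint8, red, green, blue); there is no depth.
- camera_info(name): a dict with "camera_matrix" (3x3 intrinsics, pixels), "origin" and "attitude" of the camera in the world; the wrist camera has in their place "mount" (4x4, takes a point from camera to tool coordinates, whose origin is the TCP and whose axes are the flange's). Camera axes: x right, y down, z forward; pixel columns grow to the right and rows downward; lengths in m; the calibration is good to about 2 mm. A picture is of the moment at which its call begins: read the wrist's pose just before it. camera_info takes no time and is no camera call.
- job_done(): hands the job in; it is judged then, once.
Trained networks look in the newest picture that a camera, given by its name, has taken for a name from the list of things; names that differ only in an ending like _2 or _b are one class to them, and where a whole thing is asked for, a point or a joint stands for the part that bears it (a point fixed in the world has none). Each returns a list of dicts, best first, with "p" (0 to 1); they miss things now and then, are a little off and sometimes report something else, mostly with a low value. They report only what shows in the picture. A call takes as long as a camera call.
- trace(camera, thing): "region" (420x560 bool, what is visible of it) and "location" ([column, row] in pixels, amid what is visible of it).
The state is a dict: "time": time; "joint_pos": joint angles; "joint_vel": joint speeds; "joint_efforts": joint torques, N m; "tool_pos": TCP position; "tool_rot": TCP orientation; "contact_force": force on the tool from outside, world axes, zero at the start; "ft_torque": the same for the moment, N m; "gripper_width": opening from 0.0 (shut) to 1.0 (fully open); "grasp_force": force on a finger pad.
Only numpy, scipy, OpenCV 4.12 (cv2) and the standard library are available. Lean on these libraries where they do the work, as an engineer would, in place of code of your own. Each camera call takes 0.05 s, during which the arm holds its last target. There are 200 camera calls.

## Working session

There is one attempt and no reset: what is moved stays moved. The work goes in short steps, Python scripts to look and compute and a tool call to move; the robot and the scene stay as the last step left them, time stands still between calls to the robot, and variables do not carry over. Pictures are saved under pics/ and viewed, at most 10 in all, crops included, and the job is handed in when it is done.

Besides the shell and the picture viewer there is one more tool, called as name(argument=value, ...) on one line, values as JSON. play_rows: Moves the arm, as the interface text tells. Its arguments: {"type":"object","properties":{"linear":{"type":"array","items":{"type":"array","items":{"type":"number"}}},"turn":{"type":"array","items":{"type":"number"}},"hand":{"type":"number"}},"required":["linear","turn"]}

```bash
mkdir -p pics
cat > h.py <<'E'
from plant import *
import numpy as np, cv2
def snap(c,n):
    f=grab_frame(c); cv2.imwrite('pics/'+n,f[:,:,::-1]); return f
E
python3 - <<'E'
from h import *
a=snap('scene','s0.png');
b=snap('top','t0.png')
cv2.imwrite('pics/st.png',cv2.resize(np.hstack([a,b]),(800,300))[:,:,::-1])
for c in('scene','top'):
  i=camera_info(c);print(c,{k:np.round(v,4).tolist() for k,v in i.items()})
  for t in('guard_grip','bolt_knob','reactor','hood','stopper','beaker','reagent_bottle','vial_rack','cartridge_box','pressure_gauge'):
    r=trace(c,t)
    print(c,t,[(round(q['p'],2),np.round(q['location'],1).tolist(),int(q['region'].sum())) for q in r[:2]])
print(camera_info('wrist')); print(state())
E
```

```text
scene {'camera_matrix': [[450.6744, 0.0, 277.3779], [0.0, 450.6744, 209.242], [0.0, 0.0, 1.0]], 'origin': [1.1582, -0.4843, 1.0525], 'attitude': [-0.3019, 0.8503, 0.4091, -0.1358]}
scene guard_grip [(0.94, [306.8, 213.8], 5299)]
scene bolt_knob [(0.68, [309.7, 214.4], 5349), (0.5, [294.4, 176.8], 123)]
scene reactor [(0.88, [300.6, 221.1], 10591)]
scene hood [(0.64, [308.6, 214.9], 5417)]
scene stopper []
scene beaker [(0.65, [218.4, 243.8], 888)]
scene reagent_bottle [(0.76, [360.3, 181.2], 900)]
scene vial_rack [(0.74, [376.7, 140.0], 1385)]
scene cartridge_box [(0.97, [88.9, 315.0], 6157)]
scene pressure_gauge [(0.89, [269.8, 288.4], 1283), (0.19, [308.0, 214.3], 5320)]
top {'camera_matrix': [[405.6534, 0.0, 278.9494], [0.0, 405.6534, 207.2795], [0.0, 0.0, 1.0]], 'origin': [0.3941, -0.0029, 1.4266], 'attitude': [-0.0492, 0.7125, -0.6977, 0.0561]}
top guard_grip [(0.74, [259.6, 190.7], 3862), (0.47, [238.5, 232.7], 54)]
top bolt_knob []
top reactor [(0.6, [262.3, 205.0], 7305)]
top hood [(0.96, [258.5, 190.9], 3942)]
top stopper [(0.61, [294.0, 222.7], 63)]
top beaker [(0.65, [326.
[... 807 characters left out ...]
joint_pos': array([ 1.02000324e+00,  5.27322772e-02,  1.61290780e+00, -1.13396372e-06,
        1.47601796e+00, -1.19012067e-01]), 'joint_vel': array([ 0.000415  ,  0.0003938 , -0.0006298 , -0.00066555, -0.0006421 ,
        0.00203307]), 'joint_efforts': array([ 5.14266922e-04, -3.93697572e+01, -3.70466065e+01, -1.14598638e-04,
        4.23166057e-04,  1.23304289e-05]), 'tool_pos': array([0.26154798, 0.56761206, 0.23127888]), 'tool_rot': array([-1.02113857e-05,  2.14217300e-01,  9.76786030e-01, -3.10593540e-05]), 'contact_force': array([-1.16661595,  0.57092523,  0.46106478]), 'ft_torque': array([-0.00349515,  0.004284  ,  0.00877095]), 'grasp_force': 0.0, 'gripper_width': 0.9979205489719176}
```

View pics/t0.png

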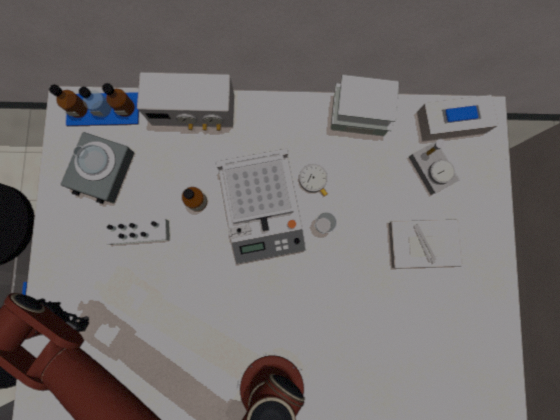

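View pics/s0.png

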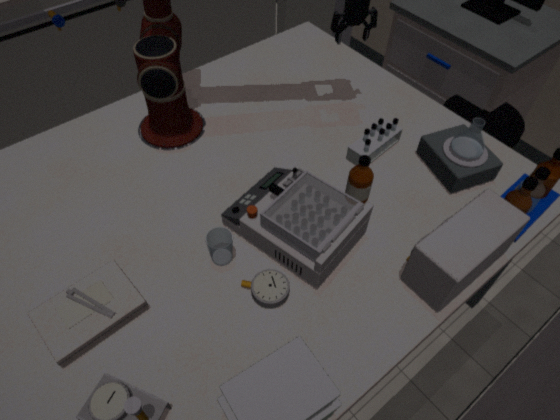

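```bash
cat >> h.py <<'E'
from scipy.spatial.transform import Rotation as R
def cam(c,st=None):
    i=camera_info(c);K=i['camera_matrix']
    if c!='wrist':
        q=i['attitude'];return K,R.from_quat([*q[1:],q[0]]).as_matrix(),np.array(i['origin'])
    q=st['tool_rot'];Rt=R.from_quat([*q[1:],q[0]]).as_matrix();M=i['mount']
    return K,Rt@M[:3,:3],Rt@M[:3,3]+st['tool_pos']
def ray(c,px,z,st=None):
    K,Rm,o=cam(c,st);d=Rm@np.linalg.solve(K,[px[0],px[1],1]);return o+d*(z-o[2])/d[2]
def proj(c,P,st=None):
    K,Rm,o=cam(c,st);p=(np.atleast_2d(P)-o)@Rm;p=p@K.T;return p[:,:2]/p[:,2:]
def rw(P,x,y,a):
    c,s=np.cos(a),np.sin(a);P=np.atleast_2d(P).astype(float)
    return np.c_[x+c*P[:,0]-s*P[:,1],y+s*P[:,0]+c*P[:,1],P[:,2]]
E
python3 - <<'E'
from h import *
b=cv2.imread('pics/t0.png');cv2.imwrite('pics/t1.png',cv2.resize(b[140:275,170:350],None,fx=4.4,fy=4.4,interpolation=cv2.INTER_CUBIC))
for n,p,z in[('grip',(264,224),.123),('knob',(238.5,232.7),.133),('stopper',(294,222.7),.1),('bottle',(192.6,196.6),.12),('beaker',(326,223.7),.05)]:
    print(n,ray('top',p,z).round(3))
print(ray('scene',(294.4,176.8),.133))
q=state()['tool_rot'];print(R.from_quat([*q[1:],q[0]]).as_matrix().round(3))
# mask fit
from scipy.optimize import minimize
M={c:trace(c,'reactor')[0]['region'] for c in('scene','top')}
box=[[x,y,z] for x,z in((-.17,0),(-.17,.05),(-.1,.085),(-.02,.133),(.17,0),(.17,.133)) for y in(-.12,.12)]
box=np.array(box)
def cost(v):
    s=0
    for c,m in M.items():
        im=np.zeros(m.shape,np.uint8);h=cv2.convexHull(proj(c,rw(box,*v)).astype(np.float32))
        cv2.fillConvexPoly(im,(h*16).astype(np.int32),1,shift=4);s+=1-(m&(im>0)).sum()/(m|(im>0)).sum()
    return s
best=min((minimize(cost,[.52,.03,a],method='Nelder-Mead',options=dict(initial_simplex=np.array([.5,.03,a])+np.array([[0,0,0],[.03,0,0],[0,.03,0],[0,0,.15]]))) for a in(-.1,.1,.3)),key=lambda r:r.fun)
print(best.x,best.fun)
P=[(-.066,0,.123),(-.068,.084,.133)]
print(rw(P,*best.x),proj('top',rw(P,*best.x)))
E
```

```text
grip [0.534 0.033 0.123]
knob [0.504 0.114 0.133]
stopper [ 0.543 -0.064  0.1  ]
bottle [0.619 0.269 0.12 ]
beaker [ 0.548 -0.176  0.05 ]
[0.53493454 0.09911186 0.133     ]
[[-0.908  0.418 -0.   ]
 [ 0.418  0.908 -0.   ]
 [ 0.    -0.    -1.   ]]
[0.59673053 0.04896997 0.20110713] 0.1449240116906635
[[0.53206069 0.03578619 0.123     ]
 [0.51332164 0.11769374 0.133     ]] [[263.27303315 224.68031168]
 [237.39666391 229.63897435]]
```

View pics/t1.png

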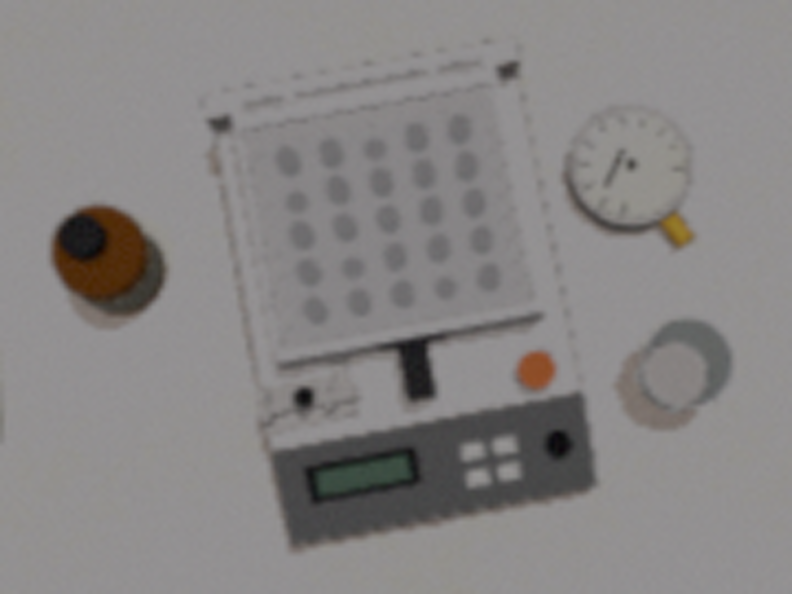

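play_rows(linear=[[0.02,-0.04,0.03],[0.03,-0.055,0.03],[0.03,-0.055,0],[0.03,-0.055,0],[0.03,-0.055,0],[0.03,-0.055,0],[0.03,-0.055,0],[0.03,-0.05,0]], turn=[4.5,4.5,4.5,4.5,4.5,4.5,4.5,4.7], hand=0.06)

```text
time: 2.2
tool_pos: [0.4889, 0.1518, 0.2887]
tool_rot: [0.001, -0.101, 0.995, 0.0]
contact_force: [0.7, -0.1, 0.9]
gripper_width: 0.699
grasp_force: 0.0
```

play_rows(linear=[[0.01,-0.03,-0.02],[0,0,0],[0,0,0]], turn=[0,0,0])

```text
time: 2.58
tool_pos: [0.4981, 0.1244, 0.2687]
tool_rot: [0.0, -0.1, 0.995, 0.0]
contact_force: [0.2, 0.2, -0.8]
gripper_width: 0.704
grasp_force: 0.0
```

Run:
```python
from h import *
st=state();f=snap('wrist','w0.png');print(st['time'],st['tool_pos'],st['joint_pos'].round(2))
q=st['tool_rot'];print(np.degrees(np.arctan2(*R.from_quat([*q[1:],q[0]]).as_matrix()[[1,0],1])))
for t in('guard_grip','bolt_knob'):print(t,[(round(r['p'],2),np.round(r['location'],1),r['region'].sum()) for r in trace('wrist',t)[:3]])
print(proj('wrist',rw([(-.066,0,.123),(-.068,.084,.133)],.597,.049,.2),st))
```

```text
2.575 [0.49809982 0.12435597 0.26870603] [ 0.1  -0.24  1.82  0.    1.56 -1.67]
101.47394633168162
guard_grip [(0.76, array([207.5, 276.1]), np.int64(25897))]
bolt_knob [(0.58, array([265.2, 204.8]), np.int64(1108))]
[[169.97696538 211.95865285]
 [269.22692848 213.24465783]]
```

View pics/w0.png

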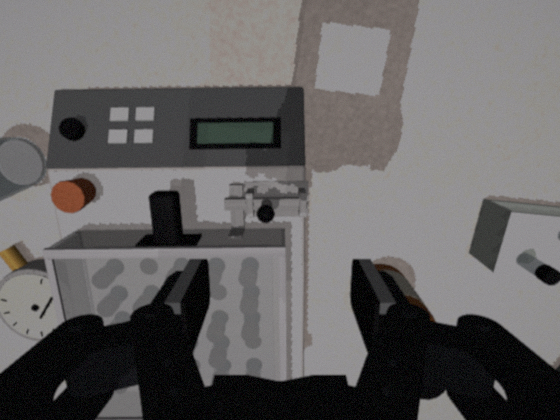

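Run:
```python
from h import *
st=state()
f=cv2.imread('pics/w0.png').max(2)
def cen(x0,x1,y0,y1,t=50):
    m=f[y0:y1,x0:x1]<t;ys,xs=np.nonzero(m);return xs.mean()+x0,ys.mean()+y0,m.sum(),xs.min()+x0,xs.max()+x0,ys.min()+y0,ys.max()+y0
k=cen(250,285,200,228);g=cen(140,190,180,233);print(k,g)
print('knob',ray('wrist',k[:2],.133,st))
for y in(193,230): 
  c=np.nonzero(f[y+3,140:195]<50)[0]+140;print(y,c.min(),c.max(),ray('wrist',((c.min()+c.max())/2,y),.132,st))
# panel/wall directions
for a,b,z in[((50,250),(285,248),.135),((55,165),(303,165),.085)]:
  d=ray('wrist',b,z,st)-ray('wrist',a,z,st);print(np.degrees(np.arctan2(d[1],d[0])),np.linalg.norm(d))
```

```text
(np.float64(265.3822393822394), np.float64(211.85328185328186), np.int64(259), np.int64(257), np.int64(273), np.int64(200), np.int64(222)) (np.float64(165.7194421657096), np.float64(211.9237079573421), np.int64(1219), np.int64(150), np.int64(182), np.int64(191), np.int64(232))
knob [0.51354152 0.11509338 0.133     ]
193 150 178 [0.51470872 0.03202375 0.132     ]
230 153 183 [0.54560261 0.03883804 0.132     ]
102.14223901735738 0.19650063991529146
101.60591445736071 0.22837056378202028
```

play_rows(linear=[[0.015,-0.009,-0.03],[0,0,-0.04],[0,0,-0.04],[0,0,-0.03],[0,0,-0.011],[0,0,0]], turn=[0,0,0,0,0,0])

```text
time: 3.48
tool_pos: [0.5131, 0.1154, 0.1175]
tool_rot: [-0.0, -0.1, 0.995, 0.0]
contact_force: [-0.1, 0.2, 1.7]
gripper_width: 0.703
grasp_force: 0.0
```

play_rows(linear=[[0,0,0],[0,0,0],[0,0,0],[0,0,0]], turn=[0,0,0,0], hand=0.0)

```text
time: 3.98
tool_pos: [0.514, 0.1153, 0.1189]
tool_rot: [0.001, -0.1, 0.995, 0.001]
contact_force: [-1.4, 2.1, 5.6]
gripper_width: 0.131
grasp_force: 58.5
```

Run:
```python
from h import *
st=state();print({k:np.round(st[k],4) for k in('time','tool_pos','contact_force','gripper_width','grasp_force')});snap('wrist','w1.png')
```

```text
{'time': np.float64(3.975), 'tool_pos': array([0.514 , 0.1153, 0.1189]), 'contact_force': array([-1.4167,  2.0883,  5.6143]), 'gripper_width': np.float64(0.131), 'grasp_force': np.float64(58.4759)}
```

View pics/w1.png

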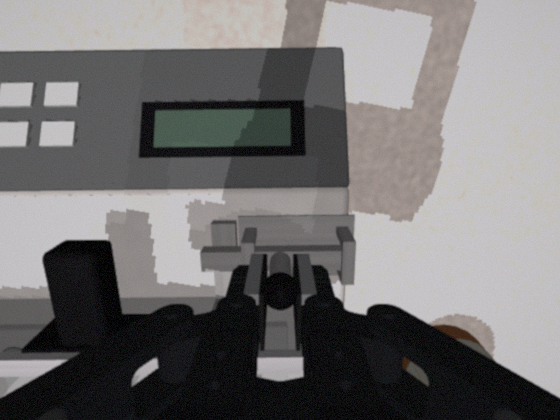

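play_rows(linear=[[-0.0008,0.0039,0],[-0.0008,0.0039,0],[-0.0008,0.0039,0],[-0.0008,0.0039,0],[-0.0008,0.0039,0],[0,0,0]], turn=[0,0,0,0,0,0])

```text
time: 4.78
tool_pos: [0.51, 0.134, 0.1189]
tool_rot: [0.001, -0.1, 0.995, -0.001]
contact_force: [-1.3, -2.0, 7.1]
gripper_width: 0.129
grasp_force: 58.6
```

play_rows(linear=[[-0.0004,0.002,0],[0,0,0]], turn=[0,0])

```text
time: 5.03
tool_pos: [0.5096, 0.1357, 0.1188]
tool_rot: [0.001, -0.1, 0.995, -0.001]
contact_force: [-1.8, -1.4, 6.4]
gripper_width: 0.127
grasp_force: 58.6
```

play_rows(linear=[[-0.0004,0.002,0],[0,0,0]], turn=[0,0])

```text
time: 5.28
tool_pos: [0.5092, 0.1377, 0.1188]
tool_rot: [0.001, -0.1, 0.995, -0.001]
contact_force: [-2.1, -1.5, 5.8]
gripper_width: 0.127
grasp_force: 58.6
```

Moved 22.6 mm so far with no stop felt; continue.

play_rows(linear=[[-0.0004,0.002,0],[0,0,0]], turn=[0,0])

```text
time: 5.52
tool_pos: [0.5089, 0.139, 0.1188]
tool_rot: [0.001, -0.1, 0.995, -0.002]
contact_force: [-1.4, -4.1, 6.5]
gripper_width: 0.126
grasp_force: 58.7
```

play_rows(linear=[[-0.0004,0.002,0],[0,0,0]], turn=[0,0])

```text
time: 5.78
tool_pos: [0.5089, 0.1392, 0.1188]
tool_rot: [0.001, -0.1, 0.995, -0.004]
contact_force: [-1.0, -10.6, 6.8]
gripper_width: 0.128
grasp_force: 58.8
```

play_rows(linear=[[0,0,0],[0,0,0],[0,0,0],[0,0,0.03],[0,0,0.05],[0,0,0.06],[0.004,-0.04,0.01],[0.004,-0.04,0]], turn=[0,0,0,0,0,0,0,0], hand=0.06)

```text
time: 6.78
tool_pos: [0.5165, 0.0619, 0.2696]
tool_rot: [0.002, -0.101, 0.995, -0.0]
contact_force: [-0.3, -0.0, -0.6]
gripper_width: 0.704
grasp_force: 0.0
```

play_rows(linear=[[0,0,0],[0,0,0]], turn=[0,0])

```text
time: 7.02
tool_pos: [0.5154, 0.0627, 0.2669]
tool_rot: [-0.0, -0.1, 0.995, 0.0]
contact_force: [-0.4, -0.2, 0.4]
gripper_width: 0.7
grasp_force: 0.0
```

Run:
```python
from h import *
st=state();snap('wrist','w2.png');print(st['time'],st['tool_pos'],st['contact_force'])
f=cv2.imread('pics/w2.png').max(2)
P=[(-.066,0,.132),(-.0885,0,.132),(-.044,0,.132),(-.068,.084,.133),(-.068,.108,.133)]
print(proj('wrist',rw(P,.597,.049,.2),st).round(1))
```

```text
7.025 [0.51538864 0.06270394 0.26687318] [-0.38180253 -0.19479534  0.38183936]
[[244.3 210.5]
 [243.5 183.3]
 [245.  236. ]
 [348.3 208.5]
 [378.  208.6]]
```

View pics/w2.png

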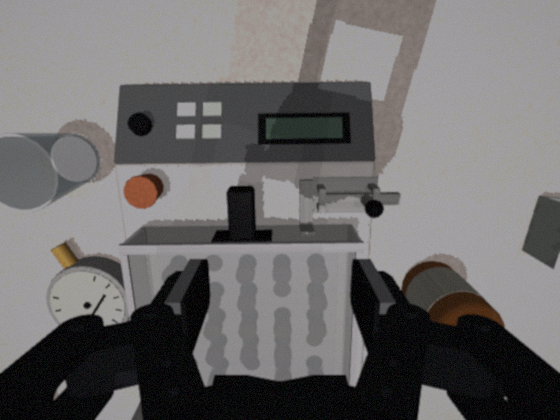

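Run:
```python
from h import *
st=state()
f=cv2.imread('pics/w2.png').max(2)
for y in(195,205,215,225):
  c=np.nonzero(f[y,215:270]<50)[0]+215;print(y,c.min(),c.max(),f[y,220:262:2])
for p in[(241,187),(241,211),(241,233)]:print(ray('wrist',p,.132,st))
print('knob',ray('wrist',(374,208),.133,st))
```

```text
195 227 253 [158 164 162 109  25  26  33  17  23  20  31  24  22  22  32  21  19  54
 110 118 118]
205 228 254 [164 165 163 151  36  20  20  28  28  25  29  29  27  23  27  25  13  42
 112 114 117]
215 229 254 [164 162 161 157  58  21  24  24  29  19  29  21  19  19  29  34  11  35
 105 114 115]
225 229 255 [104 101 100 103  67  26  23  18  22  19  27  31  24  17  20  24  17  11
  82  92  99]
[0.51357503 0.03025617 0.132     ]
[0.53320919 0.03365311 0.132     ]
[0.55188918 0.03688497 0.132     ]
knob [0.50896502 0.13830081 0.133     ]
```

play_rows(linear=[[0.008,-0.015,-0.02],[0.008,-0.014,-0.04],[0,0,-0.04],[0,0,-0.04],[0,0,-0.021],[0,0,0]], turn=[0,0,0,0,0,0], hand=0.05)

```text
time: 7.82
tool_pos: [0.5292, 0.0333, 0.1024]
tool_rot: [-0.003, -0.1, 0.995, 0.001]
contact_force: [0.3, 0.2, 0.1]
gripper_width: 0.584
grasp_force: 0.0
```

play_rows(linear=[[0,0,0],[0,0,0],[0,0,0],[0,0,0]], turn=[0,0,0,0], hand=0.0)

```text
time: 8.32
tool_pos: [0.5326, 0.0334, 0.1077]
tool_rot: [0.001, -0.1, 0.995, -0.0]
contact_force: [-0.2, 1.2, 2.8]
gripper_width: 0.244
grasp_force: 59.5
```

Run:
```python
from h import *
st=state();p=st['tool_pos'];print(st['time'],p,st['contact_force'],st['gripper_width']);snap('wrist','w3.png')
# arc in world: grasp point offset from hinge
a=.2025;u=np.array([np.cos(a),np.sin(a)])
g=np.array([p[0],p[1]]);piv=np.array([.5985,.0465])+.15*u
dx=(g-piv)@u;dz=p[2]+.017-.133;print(dx,dz)
prev=np.zeros(2)
for t in np.radians(np.arange(0,61,3)):
    X=np.array([dx*np.cos(t)+dz*np.sin(t)-dx,-dx*np.sin(t)+dz*np.cos(t)-dz])
    d=X-prev;prev=X;print(round(np.degrees(t)),np.round([d[0]*u[0],d[0]*u[1],d[1]],4),X.round(4))
```

```text
8.325 [0.53255016 0.03340745 0.10772069] [-0.22226843  1.22365063  2.7732619 ] 0.24433385346336647
-0.21723543328494688 -0.008279312307116302
0 [0. 0. 0.] [0. 0.]
3 [-0.0001 -0.      0.0114] [-0.0001  0.0114]
6 [0.0005 0.0001 0.0114] [0.0003 0.0228]
9 [0.001  0.0002 0.0113] [0.0014 0.0341]
12 [0.0016 0.0003 0.0113] [0.003  0.0453]
15 [0.0022 0.0004 0.0112] [0.0053 0.0565]
18 [0.0028 0.0006 0.011 ] [0.0081 0.0675]
21 [0.0033 0.0007 0.0109] [0.0115 0.0784]
24 [0.0039 0.0008 0.0107] [0.0154 0.0891]
27 [0.0044 0.0009 0.0105] [0.0199 0.0995]
30 [0.0049 0.001  0.0102] [0.025  0.1097]
33 [0.0055 0.0011 0.0099] [0.0305 0.1197]
36 [0.006  0.0012 0.0096] [0.0366 0.1293]
39 [0.0064 0.0013 0.0093] [0.0432 0.1386]
42 [0.0069 0.0014 0.0089] [0.0503 0.1475]
45 [0.0074 0.0015 0.0085] [0.0578 0.156 ]
48 [0.0078 0.0016 0.0081] [0.0657 0.1642]
51 [0.0082 0.0017 0.0077] [0.0741 0.1719]
54 [0.0086 0.0018 0.0073] [0.0828 0.1792]
57 [0.0089 0.0018 0.0068] [0.092 0.186]
60 [0.0093 0.0019 0.0063] [0.1014 0.1923]
```

View pics/w3.png

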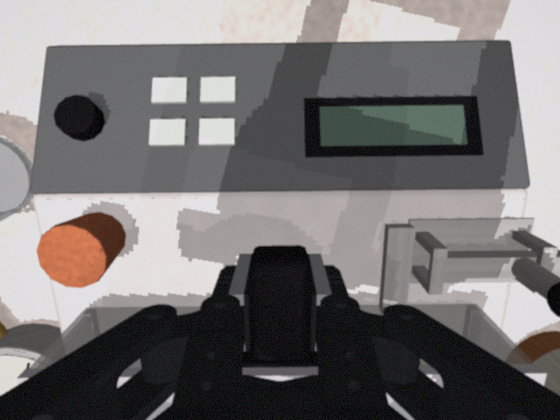

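play_rows(linear=[[0,0,0.006],[0,0,0.008],[0.0005,0.0001,0.0088],[0,0,0]], turn=[0,0,0,0])

```text
time: 8.88
tool_pos: [0.5326, 0.0335, 0.1289]
tool_rot: [0.001, -0.1, 0.995, -0.0]
contact_force: [7.1, 1.4, -5.7]
gripper_width: 0.24
grasp_force: 59.0
```

play_rows(linear=[[0.001,0.0002,0.0113],[0.0016,0.0003,0.0113],[0.0022,0.0004,0.0112],[0.0028,0.0006,0.011],[0.0033,0.0007,0.0109],[0.0039,0.0008,0.0107],[0,0,0]], turn=[0,0,0,0,0,0,0])

```text
time: 9.75
tool_pos: [0.5466, 0.0365, 0.1945]
tool_rot: [-0.001, -0.1, 0.995, 0.0]
contact_force: [3.9, 0.7, -5.6]
gripper_width: 0.246
grasp_force: 59.2
```

play_rows(linear=[[0.0044,0.0009,0.0105],[0.0049,0.001,0.0102],[0.0055,0.0011,0.0099],[0.006,0.0012,0.0096],[0.0064,0.0013,0.0093],[0.0069,0.0014,0.0089],[0,0,0]], turn=[0,0,0,0,0,0,0])

```text
time: 10.62
tool_pos: [0.5817, 0.0439, 0.2549]
tool_rot: [0.001, -0.1, 0.995, 0.001]
contact_force: [0.7, 4.7, -5.3]
gripper_width: 0.245
grasp_force: 60.0
```

play_rows(linear=[[0.0074,0.0015,0.0085],[0.0078,0.0016,0.0081],[0.0082,0.0017,0.0077],[0.0086,0.0018,0.0073],[0,0,0]], turn=[0,0,0,0,0])

```text
time: 11.25
tool_pos: [0.6138, 0.0508, 0.2864]
tool_rot: [0.0, -0.1, 0.995, 0.001]
contact_force: [-1.0, 5.2, -6.0]
gripper_width: 0.241
grasp_force: 60.5
```

play_rows(linear=[[0.0089,0.0018,0.0068],[0.0093,0.0019,0.0063],[0,0,0],[0,0,0]], turn=[0,0,0,0])

```text
time: 11.75
tool_pos: [0.6314, 0.0546, 0.299]
tool_rot: [-0.0, -0.1, 0.995, 0.001]
contact_force: [-0.9, 5.3, -6.0]
gripper_width: 0.245
grasp_force: 60.7
```

Run:
```python
from h import *
st=state();p=st['tool_pos'];print(st['time'],p,st['contact_force'])
a=.2025;u=np.array([np.cos(a),np.sin(a)]);piv=np.array([.5985,.0465])+.15*u
dx=(p[:2]-piv)@u;dz=p[2]+.017-.133
print(dx,dz,np.hypot(dx,dz),np.degrees(np.arctan2(dz,-dx))+np.degrees(np.arctan2(.0083,.2172)))
a=snap('scene','s2.png');b=snap('wrist','w4.png')
x=cv2.resize(a[110:320,190:430],(480,420));cv2.imwrite('pics/c2.png',cv2.resize(np.hstack([x,b]),None,fx=.75,fy=.75)[:,:,::-1])
```

```text
11.75 [0.6314213  0.05460691 0.29898229] [-0.9228465   5.29852893 -6.00052105]
-0.11612093132788329 0.18298228730485644 0.21671776152353553 59.789120014568454
```

View pics/c2.png

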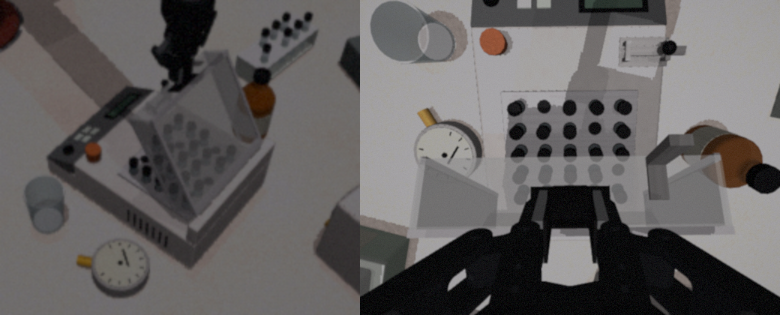

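Run:
```python
from h import *
print(job_done())
```

```text
the job is handed in; nothing more can be done
None
```

The job is handed in, with no verdict returned: the bolt is drawn to its stop (felt at about 24 mm), and the guard is held still at about 60 degrees (59.8 by my estimate), with nothing on the bench moved as far as the last pictures show.

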